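Take the yellow template from the slotted rack to the sloping stand

ROBOT

A 7-joint arm with a two-finger parallel gripper is mounted at the origin on a cart in front of the work surface, level with it; the furniture and walls round the work are solid. World frame = base frame: x ahead of the robot, y to its left, z up, the work surface at z = 0. Lengths are in mm, angles in rad, forces in N, time in s.
With the tool pointing down it reaches from about 350 to 775 mm from the base axis. Payload 3.1 kg.
Tool frame: the origin (TCP) lies where the fingers leave the gripper's body, on its centre line; the fingertips stand 73 mm ahead of it and the grasp point (between the pads) lies 54 mm ahead of it; z points along the fingers, y is the line along which they close (so a half turn about z gives the same grasp; the last joint's range is limited). The gripper opens to 85 mm and grips with 20 to 120 N. Pads are 22 mm wide; open, the fingers measure 114 mm over their backs; the gripper's body (76 mm by 85 mm) begins 54 mm behind the grasp point. The pads swing forward as they close: fully open they stand 13 mm farther back than shut.
Start: joints at [1.211, 0.311, 0.014, 1.512, -0.004, 1.319, -0.027], TCP at [171.897, -522.462, 303.904] pointing down, gripper open.
Joint ranges: [-2.7, 2.7], [-0.3, 1.91], [-1.27, 1.3], [0.12, 2.57], [-1.44, 4.58], [0.2, 2.03], [-3.05, 3.05]. Speed limits (rad/s): [2.79, 2.79, 3.14, 3.14, 3.14, 3.14, 3.14].

INTERFACE

Orientations are given as a unit quaternion [w, x, y, z].
In Python, from workcell import env, grab_frame, camera_info, ticket, models gives the robot as it stands.
- The arm moves only by the tool servo_tool, never from a script. Its argument "commands" is a list of rows, each an object of numbers: "fingers": the closure, from 0 (fully open) to 1 (shut); "tx", "ty", "tz": the shift along the tool's x, y, z in mm; "roll": the turn about the tool's z in degrees. In form: [{"fingers": .., "tx": .., "ty": .., "tz": .., "roll": ..}, ...]. A call has 1 to 10 rows; each row shifts and turns the commanded pose from where the row before left it, along the tool's axes as they then stand; what a row does not reach is not made up. A row lasts 1/12 s, in which the tool goes at most 41.7 mm and 7.16 degrees, less where a joint would pass 70% of its speed; a pose out of reach is approached as far as the arm can. A call with a gripper value outside its range is refused whole. The fingers move at their own pace and stop on an object; "grip_force" is the grip in N (left out, the last holds). Time passes only in rows, so rows that do not move let the fingers close. It gives the time, the measured TCP pose, the force, the opening and the grip force at its end, in the units of the state.
- env.sense(): the state, without advancing time (a new reading comes with each control period).
- grab_frame(name): name is "scene" or "top" or "wrist"; returns the picture (480x640x3 uint8, red, green, blue); there is no depth.
- camera_info(name): a dict with "fovy" (degrees; the focal length in pixels is half the picture's height over the tangent of half this angle, whatever the lens; pixels are square), "cx", "cy" (the principal point, pixels), "view" (4x4, takes a point from world to camera coordinates). Camera axes: x right, y down, z forward; pixel columns grow to the right and rows downward; lengths in mm; the calibration is good to about 2 mm. A picture is of the moment at which its call begins: read the wrist's pose just before it. camera_info takes no time and is no camera call; for the wrist camera it gives the pose at the moment of the call.
- ticket.finish_job(): hands the job in; it is judged then, once.
Trained networks look in the newest picture that a camera, given by its name, has taken for a name from the list of things; names that differ only in an ending like _2 or _b are one class to them, and where a whole thing is asked for, a point or a joint stands for the part that bears it (a point fixed in the world has none). Each returns a list of dicts, best first, with "conf" (0 to 1); they miss things now and then, are a little off and sometimes report something else, mostly with a low value. They report only what shows in the picture. A call takes as long as a camera call.
- models.boxes_of(thing, camera): "box" ([left, top, right, bottom] in pixels, round what is visible of it).
- models.masks_of(thing, camera): "pixels" (480x640 bool, what is visible of it) and "box" ([left, top, right, bottom] in pixels, round what is visible of it).
The state is a dict: "t": time; "joints": joint angles; "qd": joint speeds; "effort": joint torques, N m; "tcp_pos": TCP position; "orientation": TCP orientation; "ft_force": force on the tool from outside, world axes, zero at the start; "torque": the same for the moment, N m; "gripper_width": finger opening in mm; "finger_force": force on a finger pad.
Only numpy, scipy, OpenCV 4.12 (cv2) and the standard library are available. Lean on these libraries where they do the work, as an engineer would, in place of code of your own. Each camera call takes 0.05 s, during which the arm holds its last target. There are 200 camera calls.

TASK

Slide the yellow template straight up out of the slotted rack by its top edge and stand it upright on the sloping stand: bottom edge on the ledge behind the front lip, leaning back against the rest, its whole width on the ledge. Set it down gently, do not let it drop, leave the blue and red templates in their slots and do not disturb the two loose thread spools (cream and red) or the bone folder.

Things in the scene. Friction and masses are not known exactly. Their poses are not given: they have to be found in the camera images.
- yellow_template: flat rigid yellow plastic template, 120 wide x 130 tall x 8 mm thick, about 0.13 kg, with one round window of 56 mm; its top 50 mm are solid. Starts upright in one of the rack's slots (which one varies). Origin: middle of its bottom edge; z up along its height (top edge at 130 mm), y along its width, x through its thickness (alike faces at +-4 mm)
- blue_template: flat rigid blue plastic template, 120 wide x 130 tall x 8 mm thick, about 0.13 kg, with one rectangular window 66 wide x 50 tall mm; its top 50 mm are solid. Starts upright in one of the rack's slots (which one varies). Origin: middle of its bottom edge; z up along its height (top edge at 130 mm), y along its width, x through its thickness (alike faces at +-4 mm)
- red_template: flat rigid red plastic template, 120 wide x 130 tall x 8 mm thick, about 0.13 kg, with two rectangular windows side by side, each 30 wide x 52 tall mm; its top 50 mm are solid. Starts upright in one of the rack's slots (which one varies). Origin: middle of its bottom edge; z up along its height (top edge at 130 mm), y along its width, x through its thickness (alike faces at +-4 mm)
- rack: fixed wooden rack, 190 (x) x 140 (y) x 85 mm tall; side cheeks at y = +-66 mm with grooves, 110 mm free between their ribs. Slots at x = -60, 0, +60 mm, 11.5 mm wide: a template stands there with its bottom edge at z = 15 and its top edge at z = 145 mm, free when its bottom is above 85 mm; 52 mm from face to next face. Origin: centre of underside; x across the slots
- stand: fixed sloping stand: dark base block 110 (x) x 170 (y) x 22 mm tall, its top the ledge; steel front lip at x = -52 to -46, top at z = 34 mm; plywood rest 160 wide, 85 mm long, 8 thick, leaning 15 degrees from vertical to +x, its front face from x = -24, z = 22 to x = -2, z = 104 mm; struts behind. Origin: centre of underside; x from lip to back, y along the ledge
- stand_ledge (a point): on the stand's ledge, middle of the 22 mm wide trough between lip and rest, halfway along it (x = -35, y = 0, z = 22 mm in the stand's frame); same axes as the stand
- thread_spool_1: loose wooden spool of cream thread, 42 mm across x 52 mm tall, a bystander; origin: centre of its underside
- thread_spool_2: loose wooden spool of red thread, 42 mm across x 52 mm tall, a bystander; origin: centre of its underside
- bone_folder: loose flat cream bone folder lying on the bench, 24 x 147 x 8 mm, a bystander; origin: centre of its underside, y along its length

How it is judged:
By the outcome, as a careful person would: the job done as asked, in the order asked, and still so for the second after the job is handed in, with the robot touching nothing.
It also fails if it takes over 42 s, if anything falls off the work surface, if the arm or the gripper's body presses on something with over 40 N, if the wrist force passes 120 N, or if a joint passes its speed limit or range.

## Working session

There is one attempt and no reset: what is moved stays moved. The work goes in short steps, Python scripts to look and compute and a tool call to move; the robot and the scene stay as the last step left them, time stands still between calls to the robot, and variables do not carry over. Pictures are saved under pics/ and viewed, at most 10 in all, crops included, and the job is handed in when it is done.

Besides the shell and the picture viewer there is one more tool, called after "Emit:" by a JSON object that holds its "op" and its "data", one argument or row to a line. servo_tool: Moves the arm, as the interface text tells. Its arguments: {"type":"object","properties":{"commands":{"type":"array","items":{"type":"object","properties":{"fingers":{"type":"number"},"tx":{"type":"number"},"ty":{"type":"number"},"tz":{"type":"number"},"roll":{"type":"number"}}}},"grip_force":{"type":"number"}},"required":["commands"]}

```bash
mkdir -p pics
cat > h.py <<'E'
from workcell import env, grab_frame, camera_info, ticket, models
import numpy as np, cv2
def P(ci):
    f=240/np.tan(np.radians(ci["fovy"])/2); K=np.array([[f,0,ci["cx"]],[0,f,ci["cy"]],[0,0,1]])
    return K, np.array(ci["view"])
def proj(ci,X):
    K,V=P(ci); X=np.atleast_2d(X); c=X@V[:3,:3].T+V[:3,3]; p=c@K.T; return p[:,:2]/p[:,2:]
def plane(ci,uv,z):
    K,V=P(ci); R=V[:3,:3];o=-R.T@V[:3,3]; uv=np.atleast_2d(uv)
    d=np.c_[uv,np.ones(len(uv))]@np.linalg.inv(K).T@R
    return o+d*((z-o[2])/d[:,2])[:,None]
def save(n,a): cv2.imwrite('pics/'+n,a[...,::-1])
E
python3 - <<'E'
from h import *
for c in ("scene","top"):
    save(c+'0.png',grab_frame(c)); ci=camera_info(c); print(c,ci)
    for t in ("yellow_template","blue_template","red_template","rack","stand","thread_spool_1","bone_folder"):
        print(t,[(np.round(b["box"]),round(b["conf"],2)) for b in models.boxes_of(t,c)[:3]])
s=env.sense();print(s)
E
```

```text
scene {'fovy': 51.63493845240623, 'cx': 331.74719719789175, 'cy': 239.87341700060009, 'view': array([[-7.93042722e-01, -6.09158706e-01,  2.98541640e-03,
         4.26347967e+02],
       [-4.42685410e-01,  5.72936426e-01, -6.89763350e-01,
         2.93016673e+02],
       [ 4.18464896e-01, -5.48333405e-01, -7.24028734e-01,
         8.53472411e+02],
       [ 0.00000000e+00,  0.00000000e+00,  0.00000000e+00,
         1.00000000e+00]])}
yellow_template [(array([249., 239., 303., 303.]), 0.75)]
blue_template [(array([292., 274., 345., 346.]), 0.88)]
red_template [(array([268., 253., 323., 324.]), 0.68)]
rack [(array([242., 259., 360., 372.]), 0.76), (array([269., 212., 292., 240.]), 0.29)]
stand [(array([345., 184., 428., 259.]), 0.9), (array([269., 257., 322., 325.]), 0.23)]
thread_spool_1 [(array([270., 212., 289., 243.]), 0.84), (array([186., 344., 216., 380.]), 0.58)]
bone_folder [(array([420., 169., 448., 202.]), 0.8)]
top {'fovy': 53.52763264714255, 'cx': 334.0741976865327, 'cy': 246.57293678624814, 'view': array([[ 2.34554275e-01, -9.72092804e-01,  4.45788429e-03,
        -1.3291637
[... 840 characters left out ...]
1,  0.31085852,  0.01399102,  1.51148103, -0.00440261,
        1.31919239, -0.02719233]), 'qd': array([-5.58913955e-05,  7.61482647e-04,  8.45211187e-04,  1.39604543e-03,
       -1.16139151e-03,  8.50179815e-04,  1.29017360e-03]), 'effort': array([-4.31020708e-04, -3.79764998e+01,  1.45398513e-01, -2.30853420e+01,
        1.20996125e-02,  1.82764888e-03,  3.33180395e-06]), 'tcp_pos': array([ 171.92517763, -522.46075243,  303.93427449]), 'orientation': array([4.64043019e-05, 9.87391784e-01, 1.58295489e-01, 9.53015835e-07]), 'ft_force': array([-0.84972063, -0.19388824,  0.23503087]), 'torque': array([0.00171699, 0.00295106, 0.01316854]), 'finger_force': 0.0, 'gripper_width': 85.13387059864795}
```

View pictures.

Run:
```python
import cv2,numpy as np
a=cv2.imread('pics/top0.png')[170:330,180:520]; b=cv2.imread('pics/scene0.png')[150:400,170:470]
cv2.imwrite('pics/ct.png',cv2.resize(a,None,fx=2.35,fy=2.35,interpolation=2)); cv2.imwrite('pics/cs.png',cv2.resize(b,None,fx=2.4,fy=2.4,interpolation=2))
```

```text
(no output)
```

View pics/ct.png

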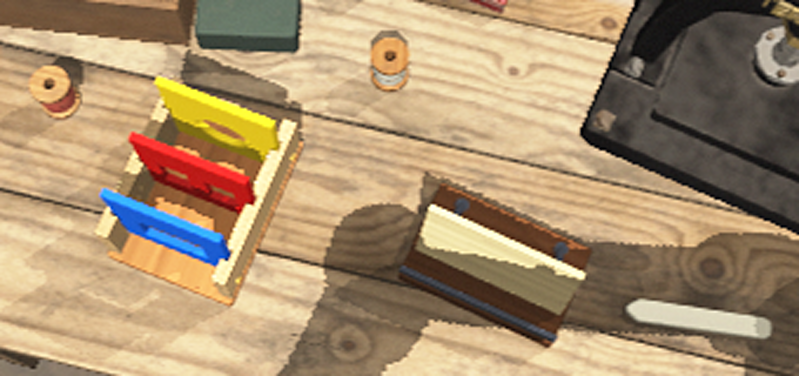

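View pics/cs.png

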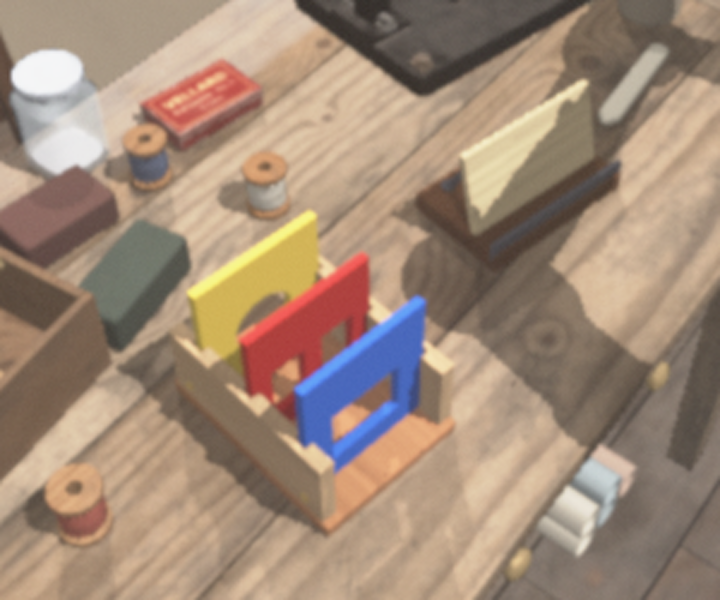

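The yellow template is in the far slot (top view px about 247–298, 204–224). The stand's lip faces the robot and its rest top runs from about (363,258) to (429,287) in the top view. The spools sit beyond and to the left of the rack.

```bash
cat >> h.py <<'E'
def tri(obs):
    A=[]
    for ci,uv in obs:
        K,V=P(ci); M=K@V[:3]
        A+= [uv[0]*M[2]-M[0], uv[1]*M[2]-M[1]]
    X=np.linalg.svd(np.array(A))[2][-1]; return X[:3]/X[3]
E
python3 - <<'E'
from h import *
t=camera_info("top");s=camera_info("scene")
T=lambda x,y:np.array([180+x/2.35,170+y/2.35]);S=lambda x,y:np.array([170+x/2.4,150+y/2.4])
for n,a,b in [("yL",(157,79),(192,291)),("yR",(278,125),(316,214)),("bL",(101,190),(300,388)),("bR",(229,240),(424,300)),("rL",(131,133),(244,340)),("rR",(253,183),(368,257)),
  ("restL",(430,205),(463,155)),("restR",(586,272),(587,83)),("sp1",(390,55),(266,165)),("sp2",(50,85),(75,487))]:
    X=tri([(t,T(*a)),(s,S(*b))]); print(n,X.round(1),(proj(t,X)[0]-T(*a)).round(1),(proj(s,X)[0]-S(*b)).round(1))
print(plane(t,[T(400,270),T(553,340)],34).round(1))
print(plane(t,[T(627,308),T(770,328)],4).round(1))
E
```

```text
yL [565.4 200.4 148.2] [-0.  -0.1] [0.1 0.1]
yR [550.2  78.3 138.9] [0.  0.2] [-0.2 -0.1]
bL [447.  218.3 149. ] [0.  0.3] [-0.3 -0.1]
bR [432.5  94.1 134.6] [0.  0.1] [-0.1 -0.1]
rL [507.7 208.9 144.9] [0.  0.3] [-0.3 -0.2]
rR [490.7  86.9 136.1] [-0.  -0.1] [0.1 0. ]
restL [516.9 -78.4 105. ] [0.  0.3] [-0.3 -0.1]
restR [ 487.6 -236.7   97.3] [0.  1.3] [-1.  -0.5]
sp1 [682.   -2.   53.5] [0. 0.] [-0. -0.]
sp2 [568.4 335.   49.4] [-0.1 -0.5] [0.6 0.3]
[[ 465.   -63.6   34. ]
 [ 431.8 -226.1   34. ]]
[[ 487.7 -297.6    4. ]
 [ 501.7 -442.6    4. ]]
```

```bash
cat >> h.py <<'E'
from scipy.spatial.transform import Rotation as Ro
def rot(s): w,x,y,z=s["orientation"]; return Ro.from_quat([x,y,z,w]).as_matrix()
def need(target,yaw=None):
    "target TCP world; yaw=desired world angle of tool y (deg). prints roll, then shifts in tool axes after roll"
    s=env.sense(); R=rot(s); roll=0
    if yaw is not None:
        cur=np.degrees(np.arctan2(R[1,1],R[0,1])); roll=-((yaw-cur+180)%360-180)
    R2=R@Ro.from_euler('z',roll,degrees=True).as_matrix()
    print("roll %.2f"%roll,"shift",(R2.T@(np.array(target)-s["tcp_pos"])).round(1),"tcp",s["tcp_pos"].round(1),"t %.2f"%s["t"],"j",s["joints"].round(2))
E
python3 - <<'E'
from h import *
s=env.sense();R=rot(s);print(R.round(3)); K,V=P(camera_info("wrist")); c=-V[:3,:3].T@V[:3,3]
print("cam in tool",(R.T@(c-s["tcp_pos"])).round(1),"axes\n",(R.T@V[:3,:3].T).round(3),camera_info("wrist")["fovy"])
need([450,-150,330],-10.5)
E
```

```text
[[ 0.95   0.313  0.   ]
 [ 0.313 -0.95  -0.   ]
 [-0.     0.    -1.   ]]
cam in tool [ 74.1  -0.5 -70.7] axes
 [[ 0.001 -0.956 -0.292]
 [ 1.     0.001  0.001]
 [-0.001 -0.292  0.956]] 60.85138273392499
roll -61.28 shift [416.9 205.5 -26.1] tcp [ 171.9 -522.5  303.9] t 0.80 j [ 1.21  0.31  0.01  1.51 -0.    1.32 -0.03]
```

Emit:
{"op": "servo_tool", "data": {
  "commands": [
    {"roll": -6.8,"tz": -4},
    {"roll": -6.8,"tz": -4},
    {"roll": -6.8,"tz": -4},
    {"roll": -6.8,"tz": -4},
    {"roll": -6.8,"tz": -4},
    {"roll": -6.8,"tz": -4},
    {"roll": -6.8},
    {"roll": -6.8},
    {"roll": -6.8}
  ]
}}

```text
invalid input at $.commands[0]: expected keys fingers, tx, ty, tz, roll
```

Emit:
{"op": "servo_tool", "data": {
  "commands": [
    {"tx": 20,"ty": 10},
    {"tx": 28,"ty": 14},
    {"tx": 33,"ty": 16},
    {"tx": 33,"ty": 16},
    {"tx": 33,"ty": 16},
    {"tx": 33,"ty": 16},
    {"tx": 33,"ty": 16},
    {"tx": 33,"ty": 16},
    {"tx": 33,"ty": 16},
    {"tx": 33,"ty": 16}
  ]
}}

```text
invalid input at $.commands[0]: expected keys fingers, tx, ty, tz, roll
```

Emit:
{"op": "servo_tool", "data": {
  "commands": [
    {"tx": 33,"ty": 16},
    {"tx": 33,"ty": 16},
    {"tx": 28,"ty": 14},
    {"tx": 12,"ty": 6},
    {}
  ]
}}

```text
invalid input at $.commands[0]: expected keys fingers, tx, ty, tz, roll
```

Run:
```python
from h import *
print(env.sense()["tcp_pos"])
save('w1.png',grab_frame("wrist"));ci=camera_info("wrist");np.save('w1.npy',ci,allow_pickle=True)
need([530,150,400],-7.1)
```

```text
[ 171.92517763 -522.46075243  303.93427449]
roll -64.69 shift [711.6 272.2 -96.1] tcp [ 171.9 -522.5  303.9] t 0.85 j [ 1.21  0.31  0.01  1.51 -0.    1.32 -0.03]
```

View pics/w1.png

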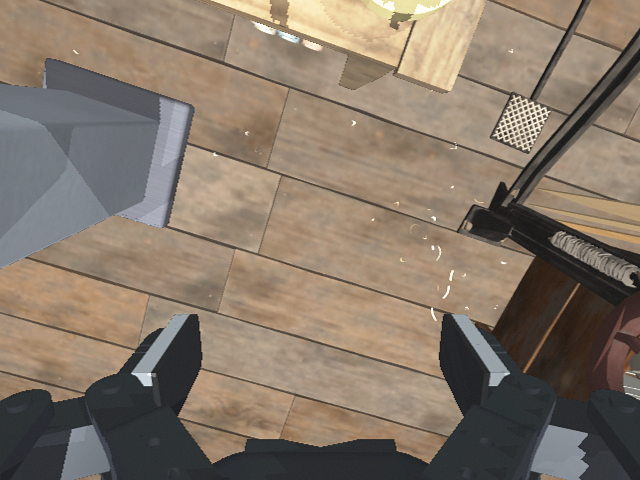

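The move was refused because every key is required, so this picture shows only the floor beside the cart. I'm resending with full rows.

Emit:
{"op": "servo_tool", "data": {
  "commands": [
    {"fingers": 0,"tx": 0,"ty": 0,"roll": -6.8,"tz": -4},
    {"fingers": 0,"tx": 0,"ty": 0,"roll": -6.8,"tz": -4},
    {"fingers": 0,"tx": 0,"ty": 0,"roll": -6.8,"tz": -4},
    {"fingers": 0,"tx": 0,"ty": 0,"roll": -6.8,"tz": -4},
    {"fingers": 0,"tx": 0,"ty": 0,"roll": -6.8,"tz": -4},
    {"fingers": 0,"tx": 0,"ty": 0,"roll": -6.8,"tz": -4},
    {"fingers": 0,"tx": 0,"ty": 0,"roll": -6.8,"tz": 0},
    {"fingers": 0,"tx": 0,"ty": 0,"roll": -6.8,"tz": 0},
    {"fingers": 0,"tx": 0,"ty": 0,"roll": -6.8,"tz": 0}
  ]
}}

```text
t: 1.6
tcp_pos: [171.9, -522.5, 328.1]
orientation: [0.0, 0.767, 0.641, -0.0]
ft_force: [0.5, -0.5, -0.5]
gripper_width: 85.5
finger_force: 0.0
```

Emit:
{"op": "servo_tool", "data": {
  "commands": [
    {"fingers": 0,"tx": 20,"ty": 10,"tz": 0,"roll": 0},
    {"fingers": 0,"tx": 28,"ty": 14,"tz": 0,"roll": 0},
    {"fingers": 0,"tx": 33,"ty": 16,"tz": 0,"roll": 0},
    {"fingers": 0,"tx": 33,"ty": 16,"tz": 0,"roll": 0},
    {"fingers": 0,"tx": 33,"ty": 16,"tz": 0,"roll": 0},
    {"fingers": 0,"tx": 33,"ty": 16,"tz": 0,"roll": 0},
    {"fingers": 0,"tx": 33,"ty": 16,"tz": 0,"roll": 0},
    {"fingers": 0,"tx": 33,"ty": 16,"tz": 0,"roll": 0},
    {"fingers": 0,"tx": 33,"ty": 16,"tz": 0,"roll": 0},
    {"fingers": 0,"tx": 33,"ty": 16,"tz": 0,"roll": 0}
  ]
}}

```text
t: 2.43
tcp_pos: [379.3, -242.2, 328.2]
orientation: [0.001, 0.769, 0.639, -0.0]
ft_force: [0.4, -0.7, -0.6]
gripper_width: 85.3
finger_force: 0.0
```

Emit:
{"op": "servo_tool", "data": {
  "commands": [
    {"fingers": 0,"tx": 33,"ty": 16,"tz": 0,"roll": 0},
    {"fingers": 0,"tx": 33,"ty": 16,"tz": 0,"roll": 0},
    {"fingers": 0,"tx": 28,"ty": 14,"tz": 0,"roll": 0},
    {"fingers": 0,"tx": 12,"ty": 6,"tz": 0,"roll": 0},
    {"fingers": 0,"tx": 0,"ty": 0,"tz": 0,"roll": 0}
  ]
}}

```text
t: 2.85
tcp_pos: [451.3, -144.5, 328.2]
orientation: [-0.0, 0.767, 0.642, 0.002]
ft_force: [-0.5, 0.5, -0.4]
gripper_width: 85.4
finger_force: 0.0
```

Run:
```python
from h import *
print(env.sense()["tcp_pos"])
ci=camera_info("wrist");save('w2.png',grab_frame("wrist"));np.save('w2.npy',ci,allow_pickle=True)
need([530,150,400],-7.1)
```

```text
[ 451.31620251 -144.46491819  328.2234705 ]
roll -3.22 shift [304.9  42.7 -71.9] tcp [ 450.  -147.3  328. ] t 2.90 j [ 0.73  0.17 -0.52  1.65  0.09  1.34  0.02]
```

View pics/w2.png

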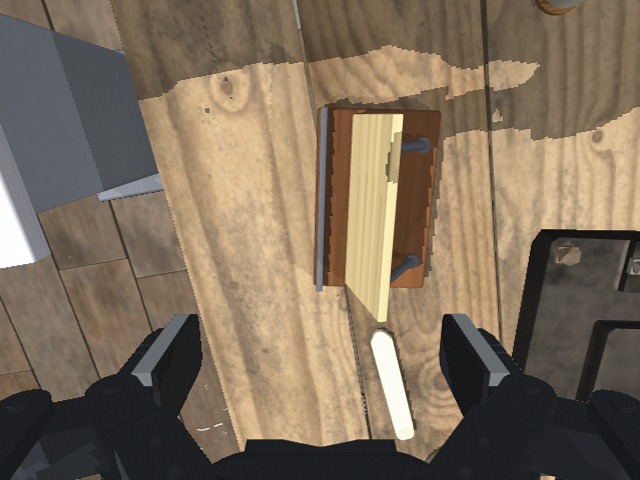

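The wrist view shows the stand clearly. The lip runs from (319–327,108) to (317–324,290), the base's back corners are at (440,111) and (424,287), and the rest's top edge runs from (391,113) to (378,320). I'll fit the stand pose to these.

Run:
```python
from h import *
from scipy.optimize import least_squares
w=np.load('w2.npy',allow_pickle=True).item();t=camera_info("top");s=camera_info("scene")
T=lambda x,y:(180+x/2.35,170+y/2.35);S=lambda x,y:(170+x/2.4,150+y/2.4)
obs=[(w,(-52,85,34),(319,108)),(w,(-46,85,34),(327,108)),(w,(-52,-85,34),(317,290)),(w,(-46,-85,34),(324,290)),(w,(55,85,22),(440,111)),(w,(55,-85,22),(424,287)),
(w,(-2,80,104),(391,113)),(w,(-2,-80,104),(378,320)),(w,(-24,80,22),(352,113))]
o2=[(t,(2,80,104),T(430,205)),(t,(2,-80,104),T(586,272)),(s,(-2,80,104),S(463,155)),(s,(-2,-80,104),S(587,83)),(t,(-52,85,34),T(400,270)),(t,(-52,-85,34),T(553,340))]
def res(p,o):
    c,sn=np.cos(p[2]),np.sin(p[2]); r=[]
    for ci,X,uv in o: r.append(proj(ci,[c*X[0]-sn*X[1]+p[0],sn*X[0]+c*X[1]+p[1],X[2]+p[3]])[0]-uv)
    return np.ravel(r)
for o in (obs,o2):
    f=least_squares(res,[490,-150,-.19,0],args=(o,)); p=f.x
    print(p[:2].round(1),np.degrees(p[2]).round(2),p[3].round(1),"\n",f.fun.reshape(-1,2).round(1).tolist())
```

```text
[ 500.7 -155.2] -10.88 -4.6 
 [[0.9, -0.5], [-0.2, -0.4], [0.3, 0.2], [-0.6, 0.2], [0.2, -1.2], [-0.7, -0.2], [0.3, 0.6], [0.4, -0.1], [-0.8, 1.3]]
[ 501.  -155.8] -11.53 -1.0 
 [[-0.1, -0.3], [-0.4, 0.8], [0.0, 1.3], [0.4, -1.0], [-0.4, -0.9], [1.1, -0.2]]
```

Emit:
{"op": "servo_tool", "data": {
  "commands": [
    {"fingers": 0,"tx": 14,"ty": 2,"tz": -6,"roll": -1.6},
    {"fingers": 0,"tx": 30,"ty": 4,"tz": -8,"roll": -1.6},
    {"fingers": 0,"tx": 34,"ty": 5,"tz": -8,"roll": 0},
    {"fingers": 0,"tx": 34,"ty": 5,"tz": -8,"roll": 0},
    {"fingers": 0,"tx": 34,"ty": 5,"tz": -8,"roll": 0},
    {"fingers": 0,"tx": 34,"ty": 5,"tz": -8,"roll": 0},
    {"fingers": 0,"tx": 34,"ty": 5,"tz": -8,"roll": 0},
    {"fingers": 0,"tx": 34,"ty": 5,"tz": -8,"roll": 0},
    {"fingers": 0,"tx": 20,"ty": 4,"tz": -6,"roll": 0},
    {"fingers": 0,"tx": 0,"ty": 0,"tz": 0,"roll": 0}
  ]
}}

```text
t: 3.73
tcp_pos: [525.0, 116.6, 397.6]
orientation: [-0.001, 0.749, 0.663, 0.003]
ft_force: [-0.1, 0.3, 0.0]
gripper_width: 85.5
finger_force: 0.0
```

Emit:
{"op": "servo_tool", "data": {
  "commands": [
    {"fingers": 0,"tx": 0,"ty": 0,"tz": 0,"roll": 0},
    {"fingers": 0,"tx": 0,"ty": 0,"tz": 0,"roll": 0}
  ]
}}

```text
t: 3.9
tcp_pos: [525.0, 109.1, 395.7]
orientation: [0.001, 0.752, 0.659, -0.001]
ft_force: [0.0, -0.7, -0.9]
gripper_width: 85.5
finger_force: 0.0
```

Run:
```python
from h import *
ci=camera_info("wrist");save('w3.png',grab_frame("wrist"));np.save('w3.npy',ci,allow_pickle=True)
need([558,139,250],-7.1)
```

```text
roll -0.50 shift [ 34.5  29.  145.5] tcp [525.  108.7 395.6] t 3.95 j [ 0.26  0.32 -0.68  1.35  0.2   1.55 -0.54]
```

View pics/w3.png

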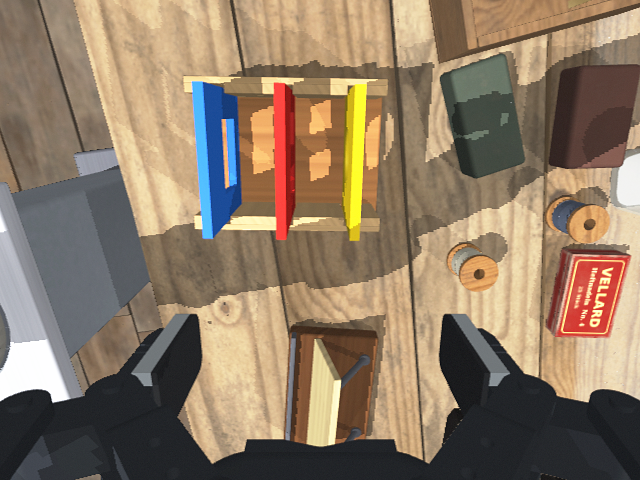

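The wrist view shows the yellow template's top face as a strip, with corners near (356,84), (366,84), (349,240) and (360,240). Red is at columns 275–289, so the gap between them is clear.

Run:
```python
from h import *
w=np.load('w3.npy',allow_pickle=True).item();im=cv2.imread('pics/w3.png');h=cv2.cvtColor(im,cv2.COLOR_BGR2HSV)
for r in (95,120,160,200,225): 
    c=[x for x in range(335,380) if 22<h[r,x,0]<32 and h[r,x,1]>170]; print(r,c[0],c[-1],[int(v) for v in h[r,c,2]])
X=plane(w,[(356,84),(366,84),(349,240),(360,240)],145);print(X.round(1),X.mean(0).round(1))
```

```text
95 347 365 [159, 209, 206, 209, 208, 208, 204, 236, 255, 255, 255, 255, 255, 255, 255, 255, 255, 255, 255]
120 345 364 [113, 160, 213, 210, 209, 206, 207, 204, 235, 255, 255, 255, 255, 255, 255, 255, 255, 255, 255, 255]
160 344 362 [147, 203, 232, 226, 217, 207, 208, 205, 254, 255, 255, 255, 255, 255, 255, 255, 255, 255, 255]
200 343 360 [160, 211, 210, 208, 209, 206, 205, 236, 255, 255, 255, 255, 255, 255, 255, 255, 255, 255]
225 346 359 [162, 215, 207, 235, 255, 255, 255, 255, 255, 255, 230, 227, 220, 217]
[[563.4 202.8 145. ]
 [570.6 201.8 145. ]
 [545.2  84.4 145. ]
 [554.1  83.3 145. ]] [558.3 143.1 145. ]
```

Run:
```python
from h import *
w=np.load('w3.npy',allow_pickle=True).item();im=cv2.imread('pics/w3.png');h=cv2.cvtColor(im,cv2.COLOR_BGR2HSV)
m=(h[...,2]>245)&(h[...,0]>22)&(h[...,0]<32)&(h[...,1]>170); m[:86]=0;m[215:]=0;m[:,:335]=0;m[:,380:]=0
v,u=np.nonzero(m);X=plane(w,np.c_[u,v],145);p=np.polyfit(X[:,1],X[:,0],1);print(np.degrees(np.arctan(p[0])),np.polyval(p,141))
need([558,141,260],-np.degrees(np.arctan(p[0])))
```

```text
8.277732357655383 557.5247996658198
roll 0.68 shift [ 37.   28.  135.5] tcp [525.  108.7 395.6] t 3.95 j [ 0.26  0.32 -0.68  1.35  0.2   1.55 -0.54]
```

Emit:
{"op": "servo_tool", "data": {
  "commands": [
    {"fingers": 0.5,"tx": 10,"ty": 7,"tz": 10,"roll": 0.3},
    {"fingers": 0.5,"tx": 15,"ty": 12,"tz": 20,"roll": 0},
    {"fingers": 0.5,"tx": 12,"ty": 9,"tz": 30,"roll": 0},
    {"fingers": 0.5,"tx": 0,"ty": 0,"tz": 30,"roll": 0},
    {"fingers": 0.5,"tx": 0,"ty": 0,"tz": 20,"roll": 0},
    {"fingers": 0.5,"tx": 0,"ty": 0,"tz": 0,"roll": 0},
    {"fingers": 0.5,"tx": 0,"ty": 0,"tz": 0,"roll": 0},
    {"fingers": 0.5,"tx": 0,"ty": 0,"tz": 0,"roll": 0}
  ]
}}

```text
t: 4.62
tcp_pos: [558.4, 143.0, 287.5]
orientation: [0.001, 0.754, 0.657, 0.001]
ft_force: [0.5, -0.3, 0.0]
gripper_width: 42.7
finger_force: 0.0
```

Run:
```python
from h import *
need([557.8,141,185],-7.8); print(env.sense()["gripper_width"])
ci=camera_info("wrist");im=grab_frame("wrist")
save('w4.png',im)
h=cv2.cvtColor(im,cv2.COLOR_RGB2HSV);m=(h[...,2]>245)&(h[...,0]>22)&(h[...,0]<32)&(h[...,1]>170)
n,l,st,_=cv2.connectedComponentsWithStats(m.astype(np.uint8));k=1+st[1:,4].argmax();print(st[k])
v,u=np.nonzero(l==k);X=plane(ci,np.c_[u,v],145);p=np.polyfit(X[:,1],X[:,0],1);print(np.degrees(np.arctan(p[0])),np.polyval(p,141),X[:,1].min(),X[:,1].max())
```

```text
roll -0.02 shift [ -2.1  -0.5 102.5] tcp [558.4 143.  287.5] t 4.62 j [ 0.18  0.45 -0.67  1.45  0.28  1.34 -0.64]
42.67272358526876
[ 312  148   18  207 3178]
8.367834532260881 557.5743433606991 83.51954349097113 202.9512809801481
```

View pics/w4.png

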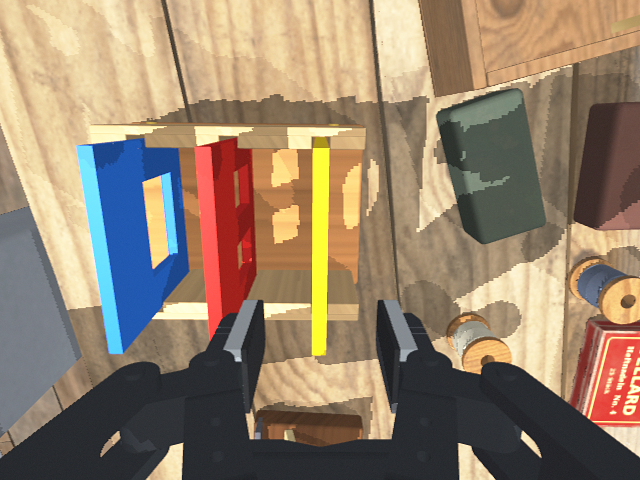

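The yellow edge is centred between the half-closed fingers (column 320), and red clears the left finger. Going down and gripping.

Emit:
{"op": "servo_tool", "data": {
  "commands": [
    {"fingers": 0.5,"tx": 0,"ty": -0.5,"tz": 10,"roll": 0.5},
    {"fingers": 0.5,"tx": 0,"ty": 0,"tz": 20,"roll": 0},
    {"fingers": 0.5,"tx": 0,"ty": 0,"tz": 25,"roll": 0},
    {"fingers": 0.5,"tx": 0,"ty": 0,"tz": 25,"roll": 0},
    {"fingers": 0.5,"tx": 0,"ty": 0,"tz": 15,"roll": 0},
    {"fingers": 0.5,"tx": 0,"ty": 0,"tz": 7,"roll": 0},
    {"fingers": 0.5,"tx": 0,"ty": 0,"tz": 0,"roll": 0},
    {"fingers": 0.5,"tx": 0,"ty": 0,"tz": 0,"roll": 0}
  ]
}}

```text
t: 5.33
tcp_pos: [557.6, 144.4, 184.7]
orientation: [0.0, 0.756, 0.655, 0.001]
ft_force: [-0.6, 0.4, 0.3]
gripper_width: 43.1
finger_force: 0.0
```

Emit:
{"op": "servo_tool", "data": {
  "commands": [
    {"fingers": 0.8,"tx": 0,"ty": 0,"tz": 0,"roll": 0},
    {"fingers": 0.8,"tx": 0,"ty": 0,"tz": 0,"roll": 0},
    {"fingers": 0.8,"tx": 0,"ty": 0,"tz": 0,"roll": 0},
    {"fingers": 1,"tx": 0,"ty": 0,"tz": 0,"roll": 0},
    {"fingers": 1,"tx": 0,"ty": 0,"tz": 0,"roll": 0},
    {"fingers": 1,"tx": 0,"ty": 0,"tz": 0,"roll": 0},
    {"fingers": 1,"tx": 0,"ty": 0,"tz": 0,"roll": 0},
    {"fingers": 1,"tx": 0,"ty": 0,"tz": 0,"roll": 0}
  ],
  "grip_force": 35
}}

```text
t: 6.0
tcp_pos: [557.8, 144.4, 184.9]
orientation: [0.001, 0.756, 0.655, 0.001]
ft_force: [1.2, -0.4, 5.4]
gripper_width: 7.7
finger_force: 35.0
```

Emit:
{"op": "servo_tool", "data": {
  "commands": [
    {"fingers": 1,"tx": 0,"ty": 0,"tz": -3,"roll": 0},
    {"fingers": 1,"tx": 0,"ty": 0,"tz": -6,"roll": 0},
    {"fingers": 1,"tx": 0,"ty": 0,"tz": -8,"roll": 0},
    {"fingers": 1,"tx": 0,"ty": 0,"tz": -8,"roll": 0},
    {"fingers": 1,"tx": 0,"ty": 0,"tz": -8,"roll": 0},
    {"fingers": 1,"tx": 0,"ty": 0,"tz": -8,"roll": 0},
    {"fingers": 1,"tx": 0,"ty": 0,"tz": -8,"roll": 0},
    {"fingers": 1,"tx": 0,"ty": 0,"tz": -8,"roll": 0},
    {"fingers": 1,"tx": 0,"ty": 0,"tz": -8,"roll": 0},
    {"fingers": 1,"tx": 0,"ty": 0,"tz": -8,"roll": 0}
  ]
}}

```text
t: 6.83
tcp_pos: [556.8, 144.3, 257.8]
orientation: [-0.0, 0.756, 0.655, -0.0]
ft_force: [-0.2, -1.1, -0.5]
gripper_width: 7.7
finger_force: 34.5
```

Emit:
{"op": "servo_tool", "data": {
  "commands": [
    {"fingers": 1,"tx": 0,"ty": 0,"tz": -10,"roll": 0},
    {"fingers": 1,"tx": 0,"ty": 0,"tz": -12,"roll": 0},
    {"fingers": 1,"tx": 0,"ty": 0,"tz": -15,"roll": 0},
    {"fingers": 1,"tx": 0,"ty": 0,"tz": -15,"roll": 0},
    {"fingers": 1,"tx": 0,"ty": 0,"tz": -15,"roll": 0},
    {"fingers": 1,"tx": 0,"ty": 0,"tz": -12,"roll": 0},
    {"fingers": 1,"tx": 0,"ty": 0,"tz": -6,"roll": 0},
    {"fingers": 1,"tx": 0,"ty": 0,"tz": 0,"roll": 0},
    {"fingers": 1,"tx": 0,"ty": 0,"tz": 0,"roll": 0},
    {"fingers": 1,"tx": 0,"ty": 0,"tz": 0,"roll": 0}
  ]
}}

```text
t: 7.67
tcp_pos: [556.6, 143.9, 340.9]
orientation: [-0.0, 0.756, 0.655, -0.001]
ft_force: [0.4, -0.8, -2.4]
gripper_width: 7.2
finger_force: 34.5
```

Run:
```python
from h import *
a,b=grab_frame("scene"),grab_frame("top")
c=np.vstack([cv2.resize(a[110:390,170:470],(520,300)),cv2.resize(b[150:330,170:480],(520,300))]);save('v5.png',c)
# stand: bottom centre at stand x=-31,y=0
p=np.array([500.8,-155.4]);y=np.radians(-11.1);q=p+[-31*np.cos(y),-31*np.sin(y)];print(q)
need([q[0],q[1],340],-11.1)
```

```text
[ 470.37992742 -149.43181904]
roll 2.91 shift [-304.4  -28.2    1.2] tcp [556.7 143.9 340.8] t 7.77 j [ 0.17  0.42 -0.67  1.35  0.26  1.46 -0.63]
```

View pics/v5.png

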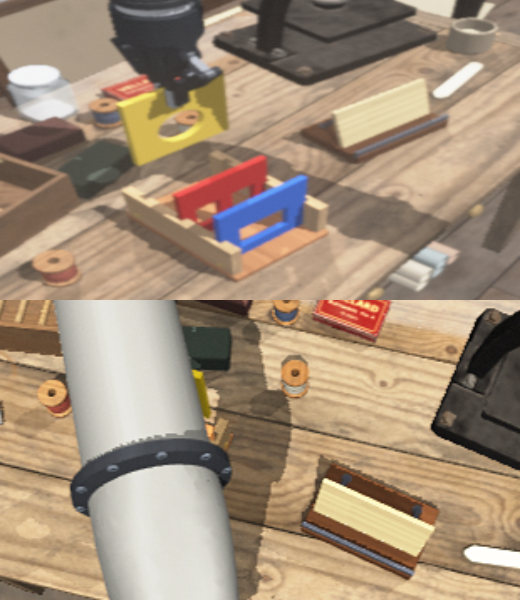

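The yellow template is out and hanging upright, and the others are still in place. Carrying it to above the stand.

Emit:
{"op": "servo_tool", "data": {
  "commands": [
    {"fingers": 1,"tx": -10,"ty": -1,"tz": 0,"roll": 1},
    {"fingers": 1,"tx": -20,"ty": -2,"tz": 0,"roll": 1},
    {"fingers": 1,"tx": -28,"ty": -2.5,"tz": 0,"roll": 0.9},
    {"fingers": 1,"tx": -32,"ty": -3,"tz": 0,"roll": 0},
    {"fingers": 1,"tx": -34,"ty": -3,"tz": 0,"roll": 0},
    {"fingers": 1,"tx": -34,"ty": -3,"tz": 0,"roll": 0},
    {"fingers": 1,"tx": -34,"ty": -3,"tz": 0,"roll": 0},
    {"fingers": 1,"tx": -32,"ty": -3,"tz": 0,"roll": 0},
    {"fingers": 1,"tx": -28,"ty": -3,"tz": 0,"roll": 0},
    {"fingers": 1,"tx": -24,"ty": -2,"tz": 0,"roll": 0}
  ]
}}

```text
t: 8.6
tcp_pos: [478.7, -125.6, 341.6]
orientation: [0.0, 0.773, 0.634, -0.001]
ft_force: [-0.0, 0.4, -2.7]
gripper_width: 7.6
finger_force: 34.4
```

Emit:
{"op": "servo_tool", "data": {
  "commands": [
    {"fingers": 1,"tx": -18,"ty": -2,"tz": 0,"roll": 0},
    {"fingers": 1,"tx": -10,"ty": 0,"tz": 0,"roll": 0},
    {"fingers": 1,"tx": 0,"ty": 0,"tz": 0,"roll": 0},
    {"fingers": 1,"tx": 0,"ty": 0,"tz": 0,"roll": 0},
    {"fingers": 1,"tx": 0,"ty": 0,"tz": 0,"roll": 0},
    {"fingers": 1,"tx": 0,"ty": 0,"tz": 0,"roll": 0}
  ]
}}

```text
t: 9.1
tcp_pos: [473.7, -147.2, 342.0]
orientation: [-0.0, 0.771, 0.637, 0.0]
ft_force: [0.1, -0.0, -2.8]
gripper_width: 7.2
finger_force: 34.5
```

Run:
```python
from h import *
need([470.4,-149.4,192],-11.1)
ci=camera_info("wrist");im=grab_frame("wrist");save('w6.png',im)
c=camera_info("top");b=grab_frame("top");
for t in("yellow_template",):
    print([(np.round(o["box"]),o["conf"]) for o in models.boxes_of(t,"wrist")[:2]])
```

```text
roll 0.21 shift [ -2.9  -2.9 150. ] tcp [ 473.7 -147.2  342. ] t 9.10 j [ 0.73  0.22 -0.56  1.57  0.12  1.39 -0.03]
[(array([307., 146., 339., 446.]), 0.73)]
```

View pics/w6.png

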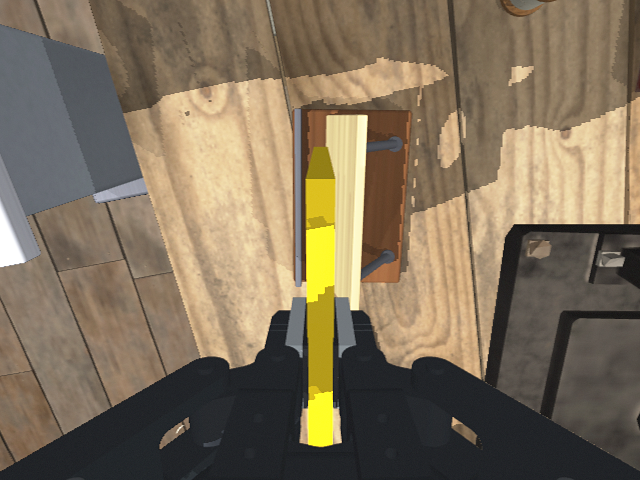

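Template is aligned over the trough (bottom corner at (320,148), between the lip and the rest). Lowering to just above the ledge.

Emit:
{"op": "servo_tool", "data": {
  "commands": [
    {"fingers": 1,"tx": -3,"ty": -3,"tz": 10,"roll": 0.2},
    {"fingers": 1,"tx": 0,"ty": 0,"tz": 18,"roll": 0},
    {"fingers": 1,"tx": 0,"ty": 0,"tz": 22,"roll": 0},
    {"fingers": 1,"tx": 0,"ty": 0,"tz": 22,"roll": 0},
    {"fingers": 1,"tx": 0,"ty": 0,"tz": 20,"roll": 0},
    {"fingers": 1,"tx": 0,"ty": 0,"tz": 14,"roll": 0},
    {"fingers": 1,"tx": 0,"ty": 0,"tz": 6,"roll": 0},
    {"fingers": 1,"tx": 0,"ty": 0,"tz": 0,"roll": 0},
    {"fingers": 1,"tx": 0,"ty": 0,"tz": 0,"roll": 0},
    {"fingers": 1,"tx": 0,"ty": 0,"tz": 0,"roll": 0}
  ]
}}

```text
t: 10.08
tcp_pos: [470.6, -151.7, 231.1]
orientation: [0.001, 0.773, 0.634, 0.001]
ft_force: [-0.3, 0.0, -0.8]
gripper_width: 7.2
finger_force: 34.4
```

Run:
```python
from h import *
need([470.4,-149.4,192],-11.1)
a,b=grab_frame("scene"),grab_frame("wrist")
c=np.vstack([cv2.resize(a[150:290,310:460],(560,300),interpolation=2),cv2.resize(b[80:320,200:500],(560,300))]);save('v7.png',c)
```

```text
roll -0.17 shift [ 2.2 -0.7 39.1] tcp [ 470.6 -151.7  231.1] t 10.08 j [ 0.72  0.3  -0.54  1.76  0.17  1.13 -0.07]
```

View pics/v7.png

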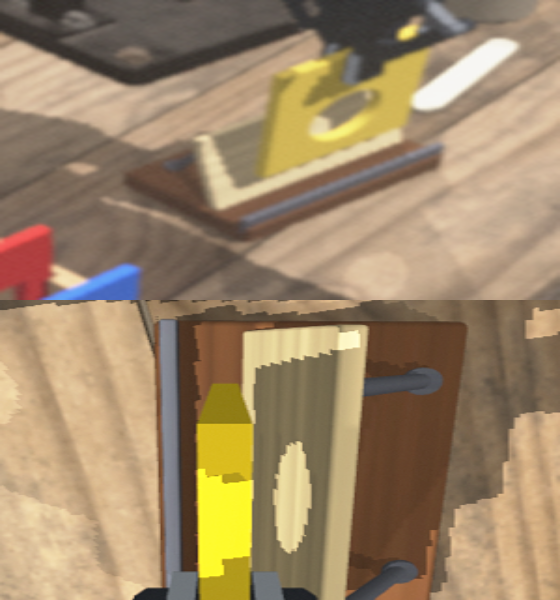

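Emit:
{"op": "servo_tool", "data": {
  "commands": [
    {"fingers": 1,"tx": 2,"ty": -1,"tz": 8,"roll": 0},
    {"fingers": 1,"tx": 0,"ty": 0,"tz": 8,"roll": 0},
    {"fingers": 1,"tx": 0,"ty": 0,"tz": 8,"roll": 0},
    {"fingers": 1,"tx": 0,"ty": 0,"tz": 6,"roll": 0},
    {"fingers": 1,"tx": 0,"ty": 0,"tz": 3,"roll": 0},
    {"fingers": 1,"tx": 0,"ty": 0,"tz": 0,"roll": 0},
    {"fingers": 1,"tx": 0,"ty": 0,"tz": 0,"roll": 0}
  ]
}}

```text
t: 10.77
tcp_pos: [469.0, -149.5, 196.6]
orientation: [-0.0, 0.773, 0.634, -0.0]
ft_force: [0.5, -0.1, -1.6]
gripper_width: 7.5
finger_force: 34.4
```

Emit:
{"op": "servo_tool", "data": {
  "commands": [
    {"fingers": 1,"tx": 0,"ty": 0,"tz": 1,"roll": 0},
    {"fingers": 1,"tx": 0,"ty": 0,"tz": 1,"roll": 0},
    {"fingers": 1,"tx": 0,"ty": 0,"tz": 1,"roll": 0},
    {"fingers": 1,"tx": 0,"ty": 0,"tz": 0,"roll": 0}
  ]
}}

```text
t: 11.1
tcp_pos: [469.1, -149.6, 193.9]
orientation: [0.0, 0.773, 0.634, -0.0]
ft_force: [0.2, 0.4, -1.6]
gripper_width: 8.0
finger_force: 34.4
```

Emit:
{"op": "servo_tool", "data": {
  "commands": [
    {"fingers": 1,"tx": 0,"ty": 0,"tz": 0.7,"roll": 0},
    {"fingers": 1,"tx": 0,"ty": 0,"tz": 0.7,"roll": 0},
    {"fingers": 1,"tx": 0,"ty": 0,"tz": 0,"roll": 0},
    {"fingers": 1,"tx": 0,"ty": 0,"tz": 0,"roll": 0}
  ]
}}

```text
t: 11.43
tcp_pos: [469.0, -149.5, 192.5]
orientation: [-0.0, 0.773, 0.634, -0.0]
ft_force: [0.7, -0.5, -1.1]
gripper_width: 7.4
finger_force: 34.4
```

Emit:
{"op": "servo_tool", "data": {
  "commands": [
    {"fingers": 1,"tx": 0,"ty": 0,"tz": 0.7,"roll": 0},
    {"fingers": 1,"tx": 0,"ty": 0,"tz": 0,"roll": 0},
    {"fingers": 1,"tx": 0,"ty": 0,"tz": 0,"roll": 0}
  ]
}}

```text
t: 11.68
tcp_pos: [469.2, -149.6, 191.9]
orientation: [0.0, 0.773, 0.634, 0.0]
ft_force: [0.4, -0.6, -1.1]
gripper_width: 7.6
finger_force: 34.5
```

Emit:
{"op": "servo_tool", "data": {
  "commands": [
    {"fingers": 1,"tx": 0,"ty": 0,"tz": 0.6,"roll": 0},
    {"fingers": 1,"tx": 0,"ty": 0,"tz": 0,"roll": 0},
    {"fingers": 1,"tx": 0,"ty": 0,"tz": 0,"roll": 0}
  ]
}}

```text
t: 11.93
tcp_pos: [469.3, -149.7, 191.8]
orientation: [0.0, 0.773, 0.634, 0.0]
ft_force: [-0.5, -0.1, 4.0]
gripper_width: 7.3
finger_force: 35.3
```

Emit:
{"op": "servo_tool", "data": {
  "commands": [
    {"fingers": 1,"tx": 0,"ty": 0,"tz": 0.6,"roll": 0},
    {"fingers": 1,"tx": 0,"ty": 0,"tz": 0,"roll": 0},
    {"fingers": 1,"tx": 0,"ty": 0,"tz": 0,"roll": 0}
  ]
}}

```text
t: 12.18
tcp_pos: [469.4, -149.7, 191.8]
orientation: [0.001, 0.773, 0.634, 0.0]
ft_force: [-1.8, 0.4, 7.6]
gripper_width: 7.2
finger_force: 36.0
```

Contact with the ledge at TCP z ≈ 191.8. Now I'll loosen the grip slowly, rise a little, and let the template lean back under control.

Emit:
{"op": "servo_tool", "data": {
  "commands": [
    {"fingers": 0.9,"tx": 0,"ty": 0,"tz": -1,"roll": 0},
    {"fingers": 0.88,"tx": 0,"ty": 0.5,"tz": 0,"roll": 0},
    {"fingers": 0.86,"tx": 0,"ty": 0.5,"tz": 0,"roll": 0},
    {"fingers": 0.85,"tx": 0,"ty": 0.5,"tz": -2,"roll": 0},
    {"fingers": 0.84,"tx": 0,"ty": 0.5,"tz": -2,"roll": 0},
    {"fingers": 0.83,"tx": 0,"ty": 0.5,"tz": -2,"roll": 0},
    {"fingers": 0.82,"tx": 0,"ty": 0.5,"tz": -2,"roll": 0},
    {"fingers": 0.8,"tx": 0,"ty": 1,"tz": 0,"roll": 0},
    {"fingers": 0.78,"tx": 0,"ty": 1,"tz": 0,"roll": 0},
    {"fingers": 0.76,"tx": 0,"ty": 1,"tz": 0,"roll": 0}
  ],
  "grip_force": 20
}}

```text
t: 13.02
tcp_pos: [475.1, -150.8, 199.6]
orientation: [0.0, 0.773, 0.634, 0.0]
ft_force: [-0.3, 0.6, -0.9]
gripper_width: 20.6
finger_force: 0.0
```

Emit:
{"op": "servo_tool", "data": {
  "commands": [
    {"fingers": 0.76,"tx": 0,"ty": 1,"tz": 0,"roll": 0},
    {"fingers": 0.76,"tx": 0,"ty": 1,"tz": 0,"roll": 0},
    {"fingers": 0.76,"tx": 0,"ty": 1.5,"tz": 0,"roll": 0},
    {"fingers": 0.76,"tx": 0,"ty": 1.5,"tz": 0,"roll": 0},
    {"fingers": 0.76,"tx": 0,"ty": 1.5,"tz": 0,"roll": 0},
    {"fingers": 0.76,"tx": 0,"ty": 1.5,"tz": 0,"roll": 0},
    {"fingers": 0.76,"tx": 0,"ty": 1.5,"tz": 0,"roll": 0},
    {"fingers": 0.76,"tx": 0,"ty": 1.5,"tz": 0,"roll": 0},
    {"fingers": 0.76,"tx": 0,"ty": 0,"tz": 0,"roll": 0},
    {"fingers": 0.76,"tx": 0,"ty": 0,"tz": 0,"roll": 0}
  ]
}}

```text
t: 13.85
tcp_pos: [485.9, -152.9, 199.6]
orientation: [0.0, 0.773, 0.634, 0.0]
ft_force: [0.2, -0.3, 0.4]
gripper_width: 21.2
finger_force: 0.1
```

Run:
```python
from h import *
need([470.4,-149.4,192],-11.1)
a,b=grab_frame("scene"),grab_frame("wrist")
c=np.vstack([cv2.resize(a[150:290,310:460],(560,300),interpolation=2),cv2.resize(b[80:320,200:500],(560,300))]);save('v8.png',c)
```

```text
roll -0.19 shift [  0.4 -15.9   7.6] tcp [ 485.9 -152.9  199.6] t 13.85 j [ 0.69  0.36 -0.53  1.76  0.21  1.07 -0.11]
```

View pics/v8.png

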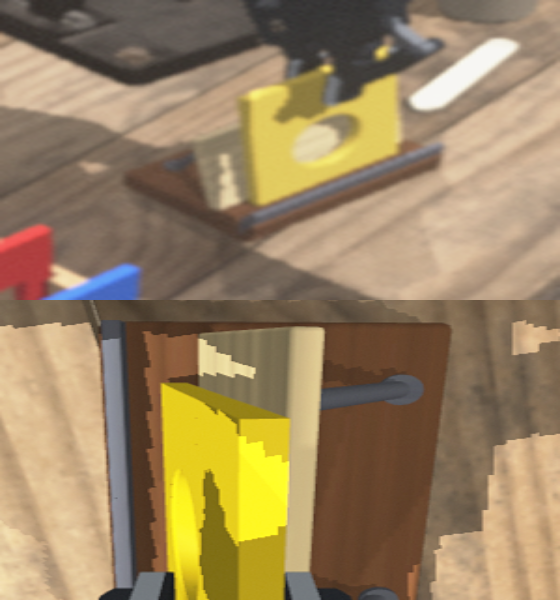

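It's leaning on the back finger with its bottom in the trough behind the lip. I'll continue back until the rest takes it.

Emit:
{"op": "servo_tool", "data": {
  "commands": [
    {"fingers": 0.76,"tx": 0,"ty": 1.5,"tz": 0,"roll": 0},
    {"fingers": 0.76,"tx": 0,"ty": 1.5,"tz": 0,"roll": 0},
    {"fingers": 0.76,"tx": 0,"ty": 1.5,"tz": 0,"roll": 0},
    {"fingers": 0.76,"tx": 0,"ty": 1.5,"tz": 0,"roll": 0},
    {"fingers": 0.76,"tx": 0,"ty": 1.5,"tz": 0,"roll": 0},
    {"fingers": 0.76,"tx": 0,"ty": 1.5,"tz": 0,"roll": 0},
    {"fingers": 0.76,"tx": 0,"ty": 1.5,"tz": 0,"roll": 0},
    {"fingers": 0.76,"tx": 0,"ty": 1.5,"tz": 0,"roll": 0},
    {"fingers": 0.76,"tx": 0,"ty": 1.5,"tz": 0,"roll": 0},
    {"fingers": 0.76,"tx": 0,"ty": 1.5,"tz": 0,"roll": 0}
  ]
}}

```text
t: 14.78
tcp_pos: [500.6, -155.9, 199.6]
orientation: [0.0, 0.773, 0.634, 0.0]
ft_force: [0.2, 0.1, -0.1]
gripper_width: 20.6
finger_force: 0.1
```

Emit:
{"op": "servo_tool", "data": {
  "commands": [
    {"fingers": 0.76,"tx": 0,"ty": 1,"tz": 0,"roll": 0},
    {"fingers": 0.76,"tx": 0,"ty": 1,"tz": 0,"roll": 0},
    {"fingers": 0.76,"tx": 0,"ty": 1,"tz": 0,"roll": 0},
    {"fingers": 0.76,"tx": 0,"ty": 1,"tz": 0,"roll": 0},
    {"fingers": 0.76,"tx": 0,"ty": 1,"tz": 0,"roll": 0},
    {"fingers": 0.76,"tx": 0,"ty": 0,"tz": 0,"roll": 0}
  ]
}}

```text
t: 15.28
tcp_pos: [505.5, -156.8, 199.6]
orientation: [0.0, 0.773, 0.634, 0.0]
ft_force: [-1.3, 0.2, -0.6]
gripper_width: 20.5
finger_force: 0.0
```

Run:
```python
from h import *
s=env.sense();print(s["tcp_pos"],s["finger_force"],s["ft_force"])
a,b=grab_frame("scene"),grab_frame("wrist")
c=np.vstack([cv2.resize(a[150:290,310:460],(560,300),interpolation=2),cv2.resize(b[80:320,200:500],(560,300))]);save('v9.png',c)
```

```text
[ 505.53561469 -156.80626671  199.59028557] 0.0 [-1.28484502  0.23107008 -0.550795  ]
```

View pics/v9.png

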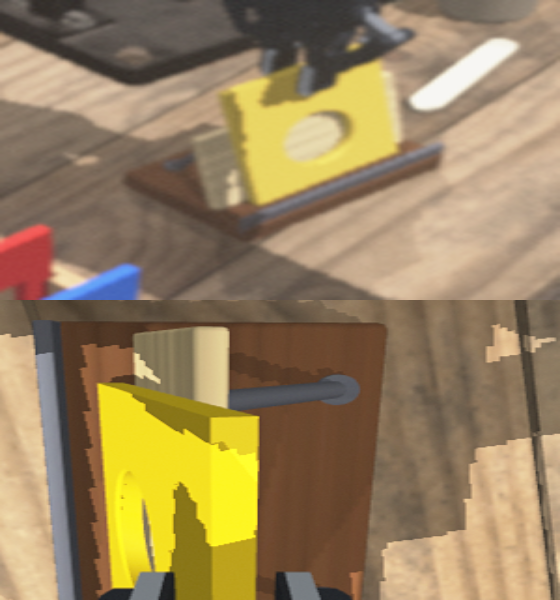

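It now leans on the rest and the back finger is clear of it. That was picture 11, one over the limit of 10, so I'll check the rest numerically. Opening and withdrawing upward.

Emit:
{"op": "servo_tool", "data": {
  "commands": [
    {"fingers": 0.72,"tx": 0,"ty": -1,"tz": 0,"roll": 0},
    {"fingers": 0.66,"tx": 0,"ty": -1,"tz": 0,"roll": 0},
    {"fingers": 0.6,"tx": 0,"ty": 0,"tz": 0,"roll": 0},
    {"fingers": 0.5,"tx": 0,"ty": 0,"tz": 0,"roll": 0},
    {"fingers": 0.4,"tx": 0,"ty": 0,"tz": 0,"roll": 0},
    {"fingers": 0.3,"tx": 0,"ty": 0,"tz": 0,"roll": 0},
    {"fingers": 0.3,"tx": 0,"ty": 0,"tz": -5,"roll": 0},
    {"fingers": 0.3,"tx": 0,"ty": 0,"tz": -12,"roll": 0},
    {"fingers": 0.3,"tx": 0,"ty": 0,"tz": -20,"roll": 0},
    {"fingers": 0.3,"tx": 0,"ty": 0,"tz": -25,"roll": 0}
  ]
}}

```text
t: 16.22
tcp_pos: [502.3, -156.2, 261.2]
orientation: [-0.002, 0.773, 0.634, -0.001]
ft_force: [-0.4, 0.4, 0.4]
gripper_width: 59.5
finger_force: 0.0
```

Emit:
{"op": "servo_tool", "data": {
  "commands": [
    {"fingers": 0.3,"tx": 0,"ty": 0,"tz": -30,"roll": 0},
    {"fingers": 0.3,"tx": 0,"ty": 0,"tz": -30,"roll": 0},
    {"fingers": 0.3,"tx": 10,"ty": -15,"tz": -15,"roll": 0},
    {"fingers": 0.3,"tx": 10,"ty": -15,"tz": 0,"roll": 0},
    {"fingers": 0.3,"tx": 0,"ty": 0,"tz": 0,"roll": 0},
    {"fingers": 0.3,"tx": 0,"ty": 0,"tz": 0,"roll": 0}
  ]
}}

```text
t: 16.72
tcp_pos: [477.8, -130.3, 337.4]
orientation: [0.001, 0.773, 0.635, 0.0]
ft_force: [0.4, -0.2, 0.2]
gripper_width: 59.6
finger_force: 0.0
```

Run:
```python
from h import *
print(env.sense()["tcp_pos"],env.sense()["ft_force"])
p=np.array([500.8,-155.4]);y=np.radians(-11.1);c,s=np.cos(y),np.sin(y)
def W(X): return [c*X[0]-s*X[1]+p[0],s*X[0]+c*X[1]+p[1],X[2]]
# expected template, bottom back edge at stand x=-26, leaning a
for a in (15,17.6):
    t=np.radians(a); b=-24-(2 if a>15 else 0)
    pts=[W((b-8*np.cos(t)*k+h*np.sin(t),yy,22+8*np.sin(t)*k+h*np.cos(t))) for k in (0,1) for h in (0,130) for yy in (-60,60)]
    for cam in("wrist","scene"):
        q=proj(camera_info(cam),pts);print(a,cam,"expected",q.min(0).round(),q.max(0).round())
for cam in("wrist","scene","top"):
    grab_frame(cam)
    for n in("yellow_template","blue_template","red_template","thread_spool_1","bone_folder"): print(cam,n,[(np.round(o["box"]).tolist(),round(o["conf"],2)) for o in models.boxes_of(n,cam)[:2]])
```

```text
[ 477.76583825 -130.30497257  337.37589779] [ 0.35161622 -0.18559704  0.20379277]
15 wrist expected [315. 157.] [379. 344.]
15 scene expected [367. 169.] [414. 245.]
17.6 wrist expected [313. 157.] [384. 343.]
17.6 scene expected [366. 169.] [415. 246.]
wrist yellow_template []
wrist blue_template []
wrist red_template []
wrist thread_spool_1 [([500.0, 0.0, 575.0, 37.0], 0.93)]
wrist bone_folder [([350.0, 338.0, 396.0, 442.0], 0.87)]
scene yellow_template [([369.0, 171.0, 416.0, 244.0], 0.69), ([186.0, 347.0, 217.0, 380.0], 0.54)]
scene blue_template [([294.0, 273.0, 347.0, 346.0], 0.62)]
scene red_template [([272.0, 255.0, 324.0, 326.0], 0.73)]
scene thread_spool_1 [([270.0, 212.0, 292.0, 241.0], 0.86), ([186.0, 346.0, 218.0, 380.0], 0.64)]
scene bone_folder [([417.0, 171.0, 447.0, 203.0], 0.72), ([273.0, 255.0, 325.0, 324.0], 0.5)]
top yellow_template []
top blue_template [([223.0, 250.0, 275.0, 282.0], 0.83)]
top red_template [([194.0, 199.0, 211.0, 220.0], 0.58), ([234.0, 227.0, 290.0, 265.0], 0.56)]
top thread_spool_1 [([193.0, 196.0, 214.0, 218.0], 0.85), ([338.0, 188.0, 354.0, 208.0], 0.64)]
top bone_folder [([450.0, 297.0, 508.0, 314.0], 0.89)]
```

Run:
```python
from h import *
im=grab_frame("wrist");h=cv2.cvtColor(im,cv2.COLOR_RGB2HSV);m=((h[...,0]>22)&(h[...,0]<32)&(h[...,1]>185)).astype(np.uint8)
n,l,st,_=cv2.connectedComponentsWithStats(m);b=st[1+st[1:,4].argmax()];print(b)
ok=abs(b[0]-314)<10 and abs(b[0]+b[2]-382)<10 and abs(b[1]-157)<10
print(ok)
if ok: print(ticket.finish_job())
```

```text
[ 312  159   68  187 9187]
True
the job is handed in; nothing more can be done
None
```

The yellow template is standing in the trough behind the stand's lip, leaning on the rest with its full width on the ledge, and the job is handed in at about 17 s; the final camera boxes match that pose and show nothing else moved, though I viewed 11 pictures, one over the limit of 10.

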